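# Set out the brush binder's kit on its board

### The arm

A 7-joint arm with a two-finger parallel gripper is mounted at the origin on a cart in front of the work surface, level with it; the furniture and walls round the work are solid. World frame = base frame: x ahead of the robot, y to its left, z up, the work surface at z = 0. Lengths are in m, angles in rad, forces in N, time in s.
With the tool pointing down it reaches from about 0.425 to 1.025 m from the base axis. Payload 3.6 kg.
Tool frame: the origin (TCP) lies at the very end of the fingers, on their centre line; the grasp point (between the pads) lies 19 mm behind it (grasp_offset is the distance from the TCP to the grasp point, in m); z points along the fingers, y is the direction in which the jaws open and shut (so a half turn about z gives the same grasp; the last joint's range is limited). The gripper opens to 85 mm and grips with 20 to 120 N. Pads are 22 mm wide; open, the fingers measure 114 mm over their backs; the gripper's body (76 mm by 85 mm) begins 54 mm behind the grasp point. The pads swing forward as they close: fully open they stand 13 mm farther back than shut.
Start: joints at [1.157, 0.591, 0.048, 1.609, -0.033, 0.943, -0.034], TCP at [0.228, -0.688, 0.193] pointing down, gripper open.
Joint ranges: [-2.69, 2.69], [-0.47, 2.24], [-1.27, 1.36], [0.19, 2.51], [-1.53, 4.68], [0.08, 2.07], [-3.09, 3.09]. Speed limits (rad/s): [2.57, 2.57, 3.14, 3.14, 3.14, 3.14, 3.14].

### API

Orientations are given as a unit quaternion [x, y, z, w].
In Python, from station import * gives the robot as it stands.
- The arm moves only by the shell command python3 -m handwheel 'ROWS' [FORCE]. ROWS is JSON, a list that holds one entry, the list of rows, each a list of 7 numbers: the turn, a rotation vector about the tool's x, y, z in rad, then the shift along the tool's x, y, z in m, then the finger opening in m, from 0 to 0.0854. A call has 1 to 8 rows; each row is the pose to reach, as a shift and turn from the pose commanded when the call began, along the tool's axes at that moment; what a row does not reach only later rows make up. A row lasts 1/12 s, in which the tool goes at most 41.7 mm and 7.16 degrees, less where a joint would pass 70% of its speed; a pose out of reach is approached as far as the arm can. A call with a gripper value outside its range is refused whole. The fingers move at their own pace and stop on an object; FORCE is the grip in N (left out, the last holds). Time passes only in rows, so rows that repeat a pose let the fingers close. It gives the time, the measured TCP pose, the force and the opening at its end, in the units of the state.
- sense(): the state, without advancing time (a new reading comes with each control period).
- grab_frame(name): name is "scene" or "top"; returns a dict with "pixels" (400x640x3 uint8, red, green, blue), "range_z" (400x640 float32, m along the optical axis (not along the pixel's ray), 0 where there is no reading), "fx", "fy", "cx", "cy" (pixels), "T" (4x4, takes a point from camera to world coordinates). Camera axes: x right, y down, z forward; pixel columns grow to the right and rows downward; lengths in m; the calibration is good to about 2 mm. A picture is of the moment at which its call begins.
- hand_in(): hands the job in, once; it reports no verdict.
The state is a dict: "time_s": time; "joint_positions": joint angles; "dq": joint speeds; "tau": joint torques, N m; "ee_pos": TCP position; "ee_rot": TCP orientation; "contact_force": force on the tool from outside, world axes, zero at the start; "ft_torque": the same for the moment, N m; "finger_gap": finger opening in m.
Only numpy, scipy, OpenCV 4.12 (cv2) and the standard library are available. Lean on these libraries where they do the work, as an engineer would, in place of code of your own. Each camera call takes 0.05 s, during which the arm holds its last target. There are 200 camera calls.

### The job

Set out the binding kit on the wooden kit board, each piece flat in the middle of its bay: the paste jar in the bay at the end with the hanging loop, the beeswax in the bay at the other end, and the brass weight in the bay between them. Stand the thread spool upright on top of the beeswax, centred on it. Keep the jar upright all the while, and leave the whetstone, awl and mallet where they lie.

Things in the scene. Friction and masses are not known exactly. Their poses are not given: they have to be found in the camera images.
- kit_board: Pale wooden board 275 x 98 mm, fixed; dark ribs form 3 equal bays in a row. Origin: underside, below the middle bay's centre; x along the row to the end with a flat hanging loop (38 mm ring, 45 mm beyond the end), z up. Bay centres x = +90 mm (loop end), 0, -90 mm (plain end), y = 0. Bay floors 8 mm above the table, 85 x 88 mm inside; ribs 5 mm wide, 4 mm above the floor.
- jar: Green glazed paste jar with a cork lid (lid fixed), standing; round, 62 mm across at its widest (about 52 mm at the lid), 68 mm tall. Origin: centre of its underside, z up.
- wax: Cake of beeswax, a plain yellow rounded block 38 x 52 x 20 mm lying flat. Origin: centre of its underside; x along its 38 mm width, y along its 52 mm length, z up (20 mm thick).
- spool: Wooden spool of undyed (cream) thread standing on end; round, 34 mm across, 38 mm tall. Origin: centre of its underside, z along its axis, up.
- weight: Round brass paper weight with a knob on top; 45 mm across its body, straight-sided for about the lower 18 mm, 36 mm tall with the knob. Origin: centre of its underside, z up. About 0.3 kg.
- whetstone: Bystander: whetstone, 50 x 150 x 24 mm, lying flat; origin centre of its underside, y along its length.
- awl: Bystander: awl with a wooden handle, 24 x 130 x 24 mm, lying; origin under its middle, y along it towards the handle's end.
- mallet: Bystander: wooden mallet lying on the table, 197 mm long, head 68 x 45 mm and 45 mm high; origin under its middle, handle along +y.
Things that resemble listed ones, but are neither listed nor needed, are in the scene too. Leave any blue or orange look-alike of the jar alone.

How it is judged:
At the end, for the whole second after the job is handed in: Jar in the loop-end bay, weight in the middle bay, wax in the plain-end bay: flat on the floor (4 mm, 0.12 rad), within 15 mm of the bay's centre along and across; spool upright on the wax (4 mm, 0.12 rad), within 10 mm of its centre; all released and at rest (x of jar in the frame of kit_board between 0.075 and 0.105 m and y of jar in the frame of kit_board between -0.015 and 0.015 m and z of jar in the frame of kit_board between 0.004 and 0.012 m and angle between each of jar, weight, wax, spool's own z axis and vertical below 0.12 rad and x of weight in the frame of kit_board between -0.015 and 0.015 m and y of weight in the frame of kit_board between -0.015 and 0.015 m and z of weight in the frame of kit_board between 0.004 and 0.012 m and x of wax in the frame of kit_board between -0.105 and -0.075 m and y of wax in the frame of kit_board between -0.015 and 0.015 m and z of wax in the frame of kit_board between 0.004 and 0.012 m and horizontal distance between spool and wax below 0.01 m and z of spool in the frame of wax between 0.016 and 0.024 m and linear speed of each of jar, weight, wax, spool below 0.01 m/s); the robot touches nothing.
It fails at once if the paste jar is tipped over (more than 0.7 rad) (angle between jar's own z axis and vertical above 0.7 rad).
It fails at once if the whetstone is moved by more than 25 mm (distance of whetstone from where it was at the start of the episode above 0.025 m).
It fails at once if the awl is moved by more than 25 mm (distance of awl from where it was at the start of the episode above 0.025 m).
It fails at once if the mallet is moved by more than 25 mm (distance of mallet from where it was at the start of the episode above 0.025 m).
It also fails if it takes over 106 s, if anything falls off the work surface, if the arm or the gripper's body presses on something with over 40 N, if the wrist force passes 120 N, or if a joint passes its speed limit or range.

## Working session

There is one attempt and no reset: what is moved stays moved. The work goes in short steps, Python scripts to look and compute and a shell command to move; the robot and the scene stay as the last step left them, time stands still between calls to the robot, and variables do not carry over. Pictures are saved under pics/ and viewed, about 12 in all and at most 16, crops included, and the job is handed in when it is done.

```bash
ls; mkdir -p pics
python3 - <<'E'
from station import *
import cv2
for n in ("top","scene"):
    f=grab_frame(n); cv2.imwrite(f"pics/{n}0.png",f["pixels"][:,:,::-1]); print(n,f["fx"],f["cx"],f["cy"],f["T"].round(3).tolist() if hasattr(f["T"],"round") else f["T"])
print(sense())
E
```

```text
pics
top 360.9505152143573 325.19338902837427 203.47322301313108 [[-0.011, -0.987, 0.158, 0.362], [-1.0, 0.007, -0.024, 0.068], [0.023, -0.158, -0.987, 1.213], [0.0, 0.0, 0.0, 1.0]]
scene 398.1655883516075 312.89976480301254 201.42264936439804 [[-0.837, -0.369, 0.404, 0.078], [-0.547, 0.591, -0.594, 0.697], [-0.019, -0.718, -0.696, 0.835], [0.0, 0.0, 0.0, 1.0]]
{'time_s': 0.1, 'joint_positions': array([ 1.15750454,  0.59203238,  0.04829574,  1.60969135, -0.0333328 ,
        0.94271835, -0.03369306]), 'dq': array([-0.0012285 , -0.00108962, -0.00034517, -0.00414155,  0.00022153,
       -0.00071721, -0.00081011]), 'tau': array([ 3.51224182e-03, -5.49995434e+01,  1.55280668e+00, -1.98825878e+01,
        9.69731103e-03,  3.84597777e-03,  3.72525861e-06]), 'ee_pos': array([ 0.22767619, -0.68745016,  0.1916525 ]), 'ee_rot': array([ 9.87237368e-01,  1.59252426e-01, -2.03798965e-04, -1.00172281e-03]), 'contact_force': array([-0.54734404,  0.29385254, -0.21729711]), 'ft_torque': array([-0.05610676,  0.00827133, -0.02007949]), 'finger_gap': 0.08555287723844006}
```

View pics/top0.png

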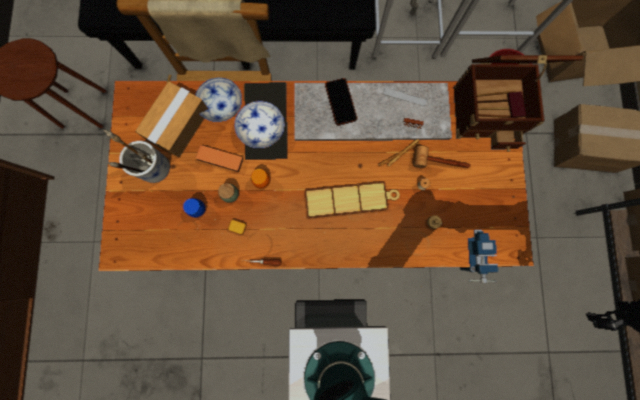

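View pics/scene0.png

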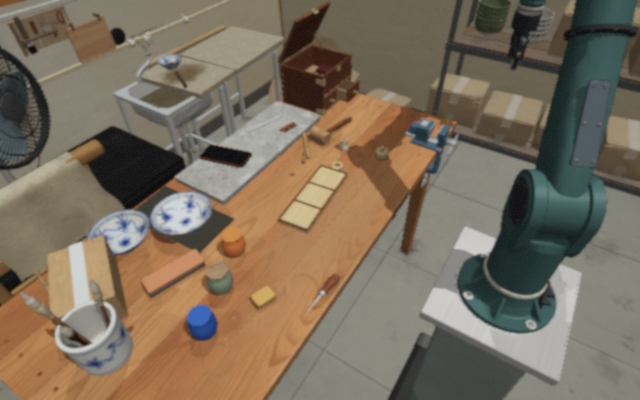

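The top view shows the board at (347,198) with its loop at (393,195), the green jar at (229,191) between the blue and orange look-alikes, and the wax at (237,227). Two small round things are at (423,183) and (434,222), so I'll zoom in on those.

Run:
```python
import cv2,numpy as np
a=cv2.imread("pics/top0.png"); b=cv2.imread("pics/scene0.png")
r=lambda i,s:cv2.resize(i,s,interpolation=cv2.INTER_CUBIC)
cv2.imwrite("pics/z0.png",np.vstack([np.hstack([r(a[150:250,400:480],(320,400))[:300],r(b[130:190,320:420],(480,300))]),r(a[150:270,170:410],(800,300))[:, :800]]) if 0 else np.vstack([np.hstack([r(a[165:240,405:485],(320,300)),r(b[130:190,320:416],(480,300))]),r(a[165:250,180:407],(800,300))]))
```

```text
(no output)
```

View pics/z0.png

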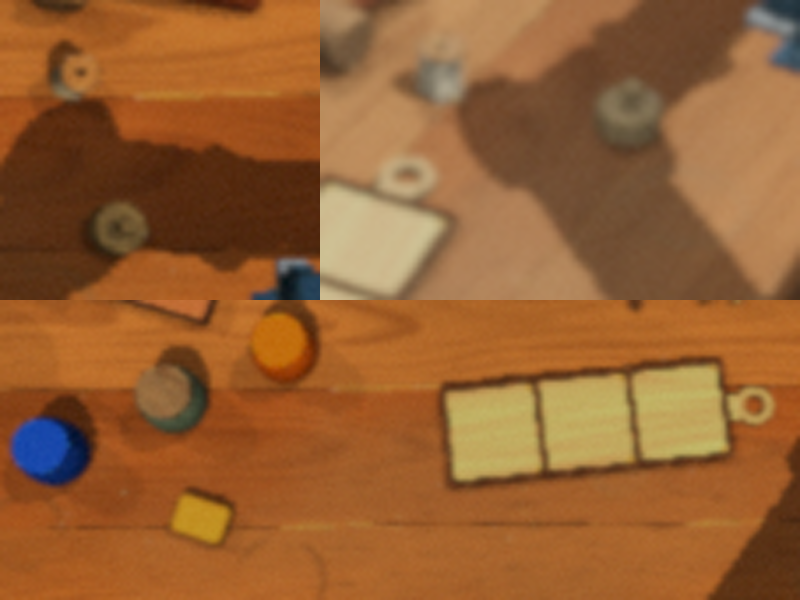

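The zoom shows the spool at (423,183), the weight in the arm's shadow at (434,222), and the wax slightly rotated. Next I'll measure them from the depth images.

```bash
cat > h.py <<'E'
from station import *
import numpy as np, cv2
def cloud(n):
    f=grab_frame(n); z=f["range_z"]; v,u=np.mgrid[:400,:640]
    P=np.stack([(u-f["cx"])/f["fx"]*z,(v-f["cy"])/f["fy"]*z,z],-1)
    T=np.array(f["T"]); W=P@T[:3,:3].T+T[:3,3]; W[z==0]=np.nan
    return W,f
def px(f,u,v,z):  # world point of a pixel at height z
    T=np.array(f["T"]); d=T[:3,:3]@[(u-f["cx"])/f["fx"],(v-f["cy"])/f["fy"],1]
    return T[:3,3]+d*(z-T[2,3])/d[2]
def near(W,c,r,lo,hi):
    m=(np.hypot(W[...,0]-c[0],W[...,1]-c[1])<r)&(W[...,2]>lo)&(W[...,2]<hi); return W[m]
def tool():
    from scipy.spatial.transform import Rotation as R
    s=sense(); return s,R.from_quat(s["ee_rot"])
E
python3 - <<'E'
from h import *
Wt,f=cloud("top"); Ws,g=cloud("scene")
for n,u,v,z,r,lo in [("jar",228,189,.068,.045,.055),("wax",237,227,.02,.045,.012),("spool",424,182,.038,.03,.03),("weight",434,222,.02,.04,.01),("blue",193,206,.06,.04,.05),("orange",261,176,.06,.04,.05)]:
    c=px(f,u,v,z)
    for W in (Wt,Ws):
        p=near(W,c,r,lo,.1)
        if len(p)<4: print(n,c[:2].round(3),len(p)); continue
        x=p[:,:2]; rc=cv2.minAreaRect((x*1000).astype(np.float32))
        print(n,c[:2].round(3),len(p),"mean",x.mean(0).round(4),"zmax",p[:,2].max().round(4),"rect",[np.round(q,1) for q in rc])
hsv=cv2.cvtColor(f["pixels"],cv2.COLOR_RGB2HSV)
m=cv2.inRange(hsv,(20,60,130),(35,255,255)); m[:170]=0;m[230:]=0;m[:,:295]=0;m[:,389:]=0
m=cv2.morphologyEx(m,cv2.MORPH_OPEN,np.ones((3,3)))
n,l,st,ce=cv2.connectedComponentsWithStats(m)
for i in range(1,n):
    if st[i][4]>100: print("bay",st[i],px(f,*ce[i],.008).round(4))
print("loop",px(f,393,195,.004).round(4))
tb=near(Wt,(.6,0),.1,-.05,.05); print("table z",np.median(tb[:,2]),np.median(near(Ws,(.6,0),.1,-.05,.05)[:,2]))
E
```

```text
jar [0.595 0.352] 214 mean [0.589  0.3569] zmax 0.076 rect [array([589.2, 357.9]), array([51.8, 50.2]), np.float64(62.6)]
jar [0.595 0.352] 358 mean [0.5869 0.3606] zmax 0.0716 rect [array([588.6, 359.3]), array([49.1, 51.2]), np.float64(34.3)]
wax [0.477 0.33 ] 180 mean [0.4783 0.3304] zmax 0.0265 rect [array([478.3, 330.9]), array([51.8, 37.9]), np.float64(72.6)]
wax [0.477 0.33 ] 321 mean [0.4776 0.3339] zmax 0.0237 rect [array([478.7, 332.2]), array([51.9, 39. ]), np.float64(70.1)]
spool [ 0.621 -0.293] 76 mean [ 0.6176 -0.2946] zmax 0.0445 rect [array([ 618.3, -295.3]), array([30.7, 31.6]), np.float64(43.7)]
spool [ 0.621 -0.293] 54 mean [ 0.6185 -0.2924] zmax 0.0419 rect [array([ 618.4, -293.2]), array([32.4, 30.5]), np.float64(43.1)]
weight [ 0.488 -0.324] 147 mean [ 0.4887 -0.3261] zmax 0.0387 rect [array([ 489.2, -327.3]), array([42.9, 43.6]), np.float64(18.1)]
weight [ 0.488 -0.324] 113 mean [ 0.4885 -0.321 ] zmax 0.0373 rect [array([ 490.3, -325.7]), array([40.6, 45.2]), np.float64(26.8)]
blue [0.542 0.464] 239 mean [0.5392 0.4636] zmax 0.0744 rect [array([540.4, 464.7]), array([52. , 51.8]), np.float64(85.3)]
blue [0.542 0.464] 495 mean [0.537  0.4691] zmax 0.0718 rect [array([540.4, 466.9]), array([50.1, 51.2]), np.float64(22.8)]
orange [0.639 0.248] 219 mean [0.635 0.253] zmax 0.0759 rect [array([636.1, 254.1]), array([50.4, 50.9]), np.float64(1.9)]
orange [0.639 0.248] 317 mean [0.6335 0.2582] zmax 0.0729 rect [array([636.6, 255.9]), array([50.4, 50.3]), np.float64(20.5)]
bay [360 184  26  26 595] [ 0.578 -0.123  0.008]
bay [333 187  27  25 563] [ 0.5708 -0.0323  0.008 ]
bay [307 190  26  26 572] [0.5587 0.0575 0.008 ]
loop [ 0.5833 -0.1939  0.004 ]
table z 0.006838478112854318 0.006750803225660018
```

```bash
cat >> h.py <<'E'
def row(x,y,z,yawdeg=None):
    """tool-axis row to a world TCP target; yaw = direction of the jaws (mod 180)"""
    s,r=tool(); d=r.inv().apply(np.array([x,y,z])-s["ee_pos"]); Y=r.as_matrix()[:,1]
    cur=np.degrees(np.arctan2(Y[1],Y[0])); t=0
    if yawdeg is not None: t=-np.radians((yawdeg-cur+90)%180-90)
    tz=r.as_matrix()[:,2]
    print("tz",tz.round(3),"turn_z",round(t,3),"shift",d.round(4),"jaw",cur.round(1),"j7",s["joint_positions"][6].round(2))
def seg(c,r,lo,hi,names=("top","scene")):
    for n in names:
        W,f=cloud(n); p=near(W,c,r,lo,hi)
        if len(p)<4: print(n,"few",len(p)); continue
        a=cv2.minAreaRect((p[:,:2]*1000).astype(np.float32)); print(n,len(p),"z",p[:,2].max().round(4),np.median(p[:,2]).round(4),"rect",[np.round(q,1) for q in a])
E
python3 - <<'E'
from h import *
W,f=cloud("top")
p=near(W,(.40,-.47),.11,.03,.3); print(p.min(0),p.max(0))
row(.49,-.3265,.19,6.1)
E
```

```text
[ 0.29036598 -0.49982776  0.03001365] [ 0.45523898 -0.43744929  0.08460397]
tz [-0.     0.001 -1.   ] turn_z -1.357 shift [ 0.3626 -0.2606  0.0024] jaw -71.7 j7 -0.03
```

```bash
python3 -m handwheel '[[[0,0,-1.36,0.3626,-0.2606,0,0.085],[0,0,-1.36,0.3626,-0.2606,0,0.085],[0,0,-1.36,0.3626,-0.2606,0,0.085],[0,0,-1.36,0.3626,-0.2606,0,0.085],[0,0,-1.36,0.3626,-0.2606,0,0.085],[0,0,-1.36,0.3626,-0.2606,0,0.085],[0,0,-1.36,0.3626,-0.2606,0,0.085],[0,0,-1.36,0.3626,-0.2606,0,0.085]]]' 60; python3 -c "
from h import *
row(.49,-.3265,.10,6.1)"
```

```text
time_s: 0.92
ee_pos: [0.4245, -0.4168, 0.1929]
ee_rot: [0.788, 0.615, -0.0, 0.0]
contact_force: [0.9, -0.4, -0.7]
finger_gap: 0.0851
tz [ 0. -0. -1.] turn_z -0.352 shift [0.1036 0.0416 0.0929] jaw -14.0 j7 0.31
```

```bash
python3 -m handwheel '[[[0,0,-0.352,0.1036,0.0416,0,0.075],[0,0,-0.352,0.1036,0.0416,0,0.075],[0,0,-0.352,0.1036,0.0416,0,0.075],[0,0,-0.352,0.1036,0.0416,0,0.075],[0,0,-0.352,0.1036,0.0416,0.04,0.075],[0,0,-0.352,0.1036,0.0416,0.08,0.075],[0,0,-0.352,0.1036,0.0416,0.093,0.075],[0,0,-0.352,0.1036,0.0416,0.093,0.075]]]'; python3 -c "
from h import *
row(.49,-.3265,.004,6.1)"
```

```text
time_s: 1.58
ee_pos: [0.4863, -0.3272, 0.0958]
ee_rot: [0.671, 0.742, -0.001, -0.004]
contact_force: [-0.3, 0.1, 0.1]
finger_gap: 0.0752
tz [-0.007  0.004 -1.   ] turn_z -0.006 shift [-0.0001  0.0044  0.0918] jaw 5.8 j7 0.35
```

```bash
python3 -m handwheel '[[[0,0,0,0,0,0.035,0.075],[0,0,0,0,0,0.065,0.075],[0,0,0,0,0,0.09,0.075],[0,0,0,0,0,0.096,0.075],[0,0,0,0,0,0.096,0.03],[0,0,0,0,0,0.096,0.03],[0,0,0,0,0,0.096,0.03],[0,0,0,0,0,0.096,0.03]]]' 60;  python3 -m handwheel '[[[0,0,0,0,0,0,0.03],[0,0,0,0,0,0,0.03],[0,0,0,0,0,0,0.03],[0,0,0,0,0,-0.03,0.03],[0,0,0,0,0,-0.065,0.03],[0,0,0,0,0,-0.1,0.03],[0,0,0,0,0,-0.1,0.03],[0,0,0,0,0,-0.1,0.03]]]'; python3 -c "
from h import *
row(.5693,-.0326,.1,6.1)"
```

```text
time_s: 2.25
ee_pos: [0.4912, -0.3293, 0.0057]
ee_rot: [0.671, 0.742, 0.0, 0.002]
contact_force: [-1.1, 0.8, 0.4]
finger_gap: 0.0305
time_s: 2.92
ee_pos: [0.4915, -0.3294, 0.1062]
ee_rot: [0.671, 0.742, 0.0, 0.003]
contact_force: [0.5, 0.5, -0.0]
finger_gap: 0.03
tz [ 0.005 -0.003 -1.   ] turn_z -0.006 shift [0.2875 0.1073 0.0057] jaw 5.8 j7 0.35
```

The fingers closed to 30 mm, so the grasp missed. I'll look at why.

Run:
```python
from h import *
W,f=cloud("top"); Ws,g=cloud("scene")
r=lambda i,s:cv2.resize(i,s,interpolation=cv2.INTER_CUBIC)
cv2.imwrite("pics/a1.png",np.hstack([r(f["pixels"][180:260,390:490],(400,320)),r(g["pixels"][90:210,300:450],(400,320))])[:,:,::-1])
```

```text
(no output)
```

View pics/a1.png

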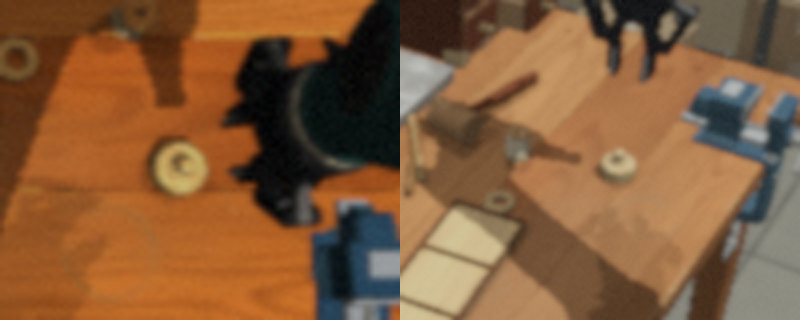

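Run:
```python
from h import *
seg((.49,-.326),.04,.012,.05)
for n in ("top","scene"):
    W,f=cloud(n); p=near(W,(.49,-.33),.06,.075,.15)
    for lo in (.08,.09,.1,.11,.12,.13):
        q=p[(p[:,2]>lo)&(p[:,2]<lo+.01)]
        if len(q): print(n,lo,len(q),q.min(0).round(3),q.max(0).round(3))
```

```text
top 147 z 0.0387 0.0206 rect [array([ 489.2, -327.5]), array([43. , 43.3]), np.float64(17.4)]
scene 103 z 0.0367 0.0195 rect [array([ 490.4, -325.3]), array([40.3, 42.9]), np.float64(26.3)]
```

Run:
```python
from h import *
print({k:np.round(v,4) for k,v in sense().items()})
for n in ("top","scene"):
    W,f=cloud(n); p=near(W,(.45,-.38),.2,.06,.4)
    for lo in np.arange(.06,.4,.02):
        q=p[(p[:,2]>lo)&(p[:,2]<lo+.02)]
        if len(q): print(n,lo.round(2),len(q),q.min(0).round(3),q.max(0).round(3))
```

```text
{'time_s': np.float64(3.2167), 'joint_positions': array([ 0.7407,  0.5564, -0.3147,  1.9785,  0.2733,  0.6499,  0.352 ]), 'dq': array([ 0.0006, -0.0023, -0.0035, -0.0069,  0.0011,  0.0001,  0.0014]), 'tau': array([ 4.28000e-02, -4.70257e+01, -2.89150e+00, -1.42869e+01,
        6.90000e-03,  8.90000e-03, -3.00000e-04]), 'ee_pos': array([ 0.4887, -0.3279,  0.1023]), 'ee_rot': array([ 6.705e-01,  7.419e-01, -3.000e-04, -1.400e-03]), 'contact_force': array([ 1.0521,  0.411 , -0.1441]), 'ft_torque': array([ 0.0212, -0.0525, -0.0068]), 'finger_gap': np.float64(0.0298)}
top 0.06 525 [ 0.323 -0.5    0.06 ] [ 0.447 -0.438  0.08 ]
top 0.08 47 [ 0.33  -0.493  0.08 ] [ 0.42  -0.441  0.085]
top 0.14 17 [ 0.461 -0.336  0.146] [ 0.515 -0.315  0.16 ]
top 0.16 21 [ 0.459 -0.325  0.163] [ 0.513 -0.314  0.178]
top 0.18 83 [ 0.443 -0.34   0.18 ] [ 0.535 -0.31   0.2  ]
top 0.2 76 [ 0.43 -0.34  0.2 ] [ 0.543 -0.307  0.219]
top 0.22 97 [ 0.423 -0.346  0.22 ] [ 0.553 -0.308  0.24 ]
top 0.24 128 [ 0.423 -0.345  0.24 ] [ 0.553 -0.31   0.259]
top 0.26 26 [ 0.45  -0.326  0.261] [ 0.524 -0.29   0.28 ]
top 0.28 8
[... 547 characters left out ...]
   0.16 ] [ 0.519 -0.309  0.18 ]
scene 0.18 121 [ 0.443 -0.342  0.18 ] [ 0.538 -0.31   0.2  ]
scene 0.2 145 [ 0.432 -0.346  0.2  ] [ 0.546 -0.306  0.22 ]
scene 0.22 209 [ 0.424 -0.348  0.22 ] [ 0.553 -0.305  0.24 ]
scene 0.24 231 [ 0.426 -0.344  0.24 ] [ 0.553 -0.304  0.26 ]
scene 0.26 98 [ 0.452 -0.341  0.26 ] [ 0.523 -0.289  0.28 ]
scene 0.28 169 [ 0.452 -0.339  0.28 ] [ 0.522 -0.287  0.3  ]
scene 0.3 212 [ 0.452 -0.346  0.3  ] [ 0.524 -0.288  0.32 ]
scene 0.32 158 [ 0.454 -0.341  0.32 ] [ 0.522 -0.291  0.34 ]
scene 0.34 173 [ 0.454 -0.343  0.34 ] [ 0.521 -0.292  0.36 ]
scene 0.36 193 [ 0.456 -0.336  0.36 ] [ 0.526 -0.291  0.38 ]
scene 0.38 199 [ 0.455 -0.336  0.38 ] [ 0.524 -0.292  0.4  ]
```

The depth images put the fingertips at z ≈ 0.142 while the arm reports 0.102. That means the fingers passed about 35–40 mm above where I assumed, which fits the miss. I'll lower with the fingers open and measure the tip offset there.

```bash
python3 -m handwheel '[[[0,0,0,0,0,0,0.075],[0,0,0,0,0,0,0.075],[0,0,0,0,0,0.035,0.075],[0,0,0,0,0,0.07,0.075],[0,0,0,0,0,0.095,0.075],[0,0,0,0,0,0.095,0.075],[0,0,0,0,0,0.095,0.075],[0,0,0,0,0,0.095,0.075]]]'
python3 - <<'E'
from h import *
print(sense()["ee_pos"],sense()["finger_gap"])
for n in ("top","scene"):
    W,f=cloud(n); print(n,"table",np.median(near(W,(.5,-.2),.03,-.05,.05)[:,2]),np.median(near(W,(.45,.1),.03,-.05,.05)[:,2]))
    q=near(W,(.489,-.327),.09,.025,.12); q=q[abs(q[:,0]-.489)>.03]; print(np.sort(q[:,2])[:12].round(4), q[q[:,2]<q[:,2].min()+.01].min(0).round(3),q[q[:,2]<q[:,2].min()+.01].max(0).round(3))
    if n=="scene": cv2.imwrite("pics/a2.png",cv2.resize(f["pixels"][60:200,320:460],(560,560),interpolation=cv2.INTER_CUBIC)[:,:,::-1])
E
```

```text
time_s: 3.98
ee_pos: [0.4908, -0.3288, 0.0097]
ee_rot: [0.67, 0.742, 0.0, 0.001]
contact_force: [0.1, 0.2, -0.0]
finger_gap: 0.0753
[ 0.49075426 -0.3288068   0.00972131] 0.0753126827675898
top table 0.0009183709700262277 0.0011767588898783377
[0.0659 0.07   0.0707 0.0709 0.0713 0.0719 0.0721 0.0729 0.0741 0.0764
 0.0765 0.0771] [ 0.44  -0.327  0.066] [ 0.54  -0.313  0.074]
scene table -2.9926514482858657e-05 -1.1597196870272164e-05
[0.0594 0.0601 0.0612 0.0618 0.0626 0.0631 0.065  0.0654 0.0666 0.0669
 0.0674 0.0678] [ 0.444 -0.332  0.059] [ 0.541 -0.314  0.069]
```

View pics/a2.png

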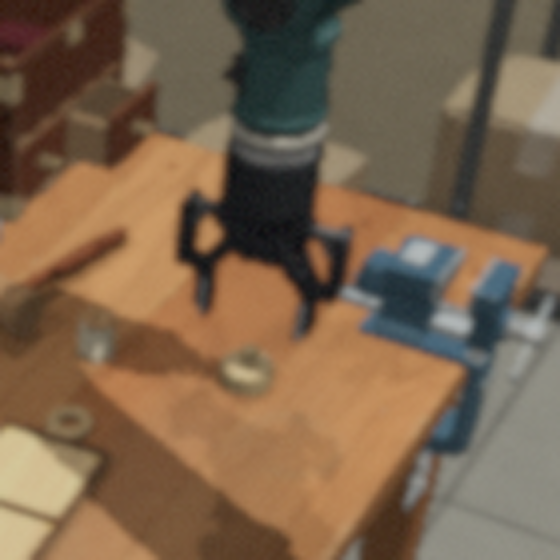

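The tips sit about 37 mm higher than the reported TCP, beyond the normal finger swing, so I'll correct for that. The picture shows the open fingers still above the weight at about (245,370).

```bash
python3 -m handwheel '[[[0,0,0,0,0,0.02,0.075],[0,0,0,0,0,0.035,0.075],[0,0,0,0,0,0.04,0.075],[0,0,0,0,0,0.04,0.075],[0,0,0,0,0,0.04,0.03],[0,0,0,0,0,0.04,0.03],[0,0,0,0,0,0.04,0.03],[0,0,0,0,0,0.04,0.03]]]' 60
```

```text
time_s: 4.75
ee_pos: [0.4905, -0.329, -0.0296]
ee_rot: [0.671, 0.742, 0.0, 0.001]
contact_force: [0.0, 0.1, 6.9]
finger_gap: 0.0408
```

```bash
python3 -m handwheel '[[[0,0,0,0,0,0,0.03],[0,0,0,0,0,0,0.03],[0,0,0,0,0,0,0.03],[0,0,0,0,0,0,0.03]]]' 60;  python3 - <<'E'
from h import *
for n in ("top","scene"):
    W,f=cloud(n)
    q=near(W,(.489,-.327),.06,.004,.12); q=q[abs(q[:,0]-.489)>.026]; print(n,np.sort(q[:,2])[:12].round(4))
    q=near(W,(.489,-.327),.018,.012,.045); print(len(q), q.max(0))
E
```

```text
time_s: 5.08
ee_pos: [0.4905, -0.329, -0.0296]
ee_rot: [0.67, 0.742, 0.0, 0.001]
contact_force: [-0.5, 0.9, 6.7]
finger_gap: 0.0409
top [0.004  0.0042 0.0043 0.0043 0.0043 0.0043 0.0043 0.0044 0.0045 0.0045
 0.0046 0.0046]
65 [ 0.50471294 -0.30927581  0.03702334]
scene [0.0043 0.0045 0.0049 0.0055 0.0196 0.0196 0.0198 0.0215 0.0219 0.0227
 0.0228 0.0236]
65 [ 0.5048249  -0.30989574  0.03708668]
```

The tips are at about 19 mm, only on the shoulder. I'll reopen and go 12 mm lower.

```bash
python3 -m handwheel '[[[0,0,0,0,0,0,0.07],[0,0,0,0,0,0,0.07],[0,0,0,0,0,0,0.07],[0,0,0,0,0,0.012,0.07],[0,0,0,0,0,0.012,0.07],[0,0,0,0,0,0.012,0.03],[0,0,0,0,0,0.012,0.03],[0,0,0,0,0,0.012,0.03]]]' 60; python3 -m handwheel '[[[0,0,0,0,0,0,0.03],[0,0,0,0,0,0,0.03],[0,0,0,0,0,0,0.03],[0,0,0,0,0,0,0.03]]]' 60
```

```text
time_s: 5.85
ee_pos: [0.4916, -0.3292, -0.0403]
ee_rot: [0.67, 0.742, -0.0, 0.002]
contact_force: [-1.9, 2.6, 24.9]
finger_gap: 0.0423
time_s: 6.18
ee_pos: [0.4917, -0.3292, -0.0403]
ee_rot: [0.67, 0.742, -0.0, 0.002]
contact_force: [-1.4, 1.0, 23.5]
finger_gap: 0.0423
```

```bash
python3 -m handwheel '[[[0,0,0,0,0,-0.003,0.03],[0,0,0,0,0,-0.01,0.03],[0,0,0,0,0,-0.03,0.03],[0,0,0,0,0,-0.06,0.03],[0,0,0,0,0,-0.09,0.03],[0,0,0,0,0,-0.1,0.03],[0,0,0,0,0,-0.1,0.03],[0,0,0,0,0,-0.1,0.03]]]' 60
python3 - <<'E'
from h import *
W,f=cloud("scene")
cv2.imwrite("pics/a3.png",cv2.resize(f["pixels"][60:200,320:460],(560,560),interpolation=cv2.INTER_CUBIC)[:,:,::-1])
print(sense()["contact_force"],sense()["finger_gap"])
E
```

```text
time_s: 6.85
ee_pos: [0.489, -0.3283, 0.056]
ee_rot: [0.671, 0.742, -0.0, -0.0]
contact_force: [-0.8, -0.9, -4.5]
finger_gap: 0.0424
[-0.87024903  0.5835434  -3.7685026 ] 0.0422124096546945
```

View pics/a3.png

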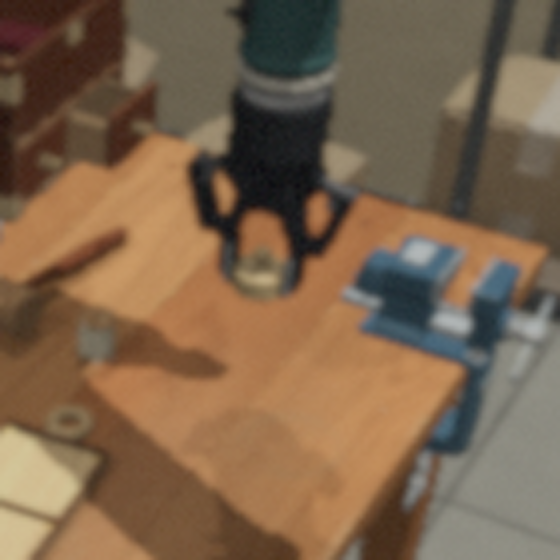

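The weight is held between the fingers at (260,270). Now to the middle bay.

```bash
python3 -c "
from h import *
row(.5693,-.0346,.058,6.1)"
```

```text
tz [-0.003  0.001 -1.   ] turn_z -0.006 shift [ 0.2837  0.1102 -0.0027] jaw 5.8 j7 0.31
```

```bash
python3 -m handwheel '[[[0,0,0,0.03,0.012,0,0.03],[0,0,0,0.066,0.026,0,0.03],[0,0,0,0.103,0.04,0,0.03],[0,0,0,0.141,0.055,0,0.03],[0,0,0,0.179,0.07,0,0.03],[0,0,0,0.217,0.085,0,0.03],[0,0,0,0.25,0.097,0,0.03],[0,0,0,0.272,0.106,0,0.03]]]'; python3 -m handwheel '[[[0,0,0,0.0117,0.004,0,0.03],[0,0,0,0.0117,0.004,0,0.03],[0,0,0,0.0117,0.004,0,0.03],[0,0,0,0.0117,0.004,0,0.03]]]';python3 -c "
from h import *
row(.5693,-.0346,-.031,6.1)"
```

```text
time_s: 7.57
ee_pos: [0.5669, -0.0414, 0.0545]
ee_rot: [0.668, 0.744, -0.0, -0.002]
contact_force: [-0.2, 0.2, -3.8]
finger_gap: 0.0424
time_s: 7.9
ee_pos: [0.5689, -0.0378, 0.0555]
ee_rot: [0.671, 0.741, -0.002, -0.001]
contact_force: [0.5, -0.7, -4.2]
finger_gap: 0.0422
tz [-0.003 -0.002 -1.   ] turn_z -0.008 shift [0.0033 0.001  0.0865] jaw 5.6 j7 -0.18
```

```bash
python3 -m handwheel '[[[0,0,0,0.003,0.001,0.03,0.03],[0,0,0,0.003,0.001,0.055,0.03],[0,0,0,0.003,0.001,0.07,0.03],[0,0,0,0.003,0.001,0.08,0.03],[0,0,0,0.003,0.001,0.086,0.03],[0,0,0,0.003,0.001,0.086,0.03],[0,0,0,0.003,0.001,0.086,0.03]]]'
```

```text
time_s: 8.48
ee_pos: [0.5715, -0.0329, -0.0291]
ee_rot: [0.671, 0.741, -0.0, 0.0]
contact_force: [0.5, -0.2, -3.6]
finger_gap: 0.0422
```

```bash
python3 -m handwheel '[[[0,0,0,0,0,0.002,0.03],[0,0,0,0,0,0.0035,0.03],[0,0,0,0,0,0.0035,0.03],[0,0,0,0,0,0.0035,0.03]]]'; python3 -m handwheel '[[[0,0,0,0,0,0,0.062],[0,0,0,0,0,0,0.062],[0,0,0,0,0,0,0.062],[0,0,0,0,0,-0.03,0.062],[0,0,0,0,0,-0.07,0.062],[0,0,0,0,0,-0.11,0.062],[0,0,0,0,0,-0.12,0.062],[0,0,0,0,0,-0.12,0.062]]]'; python3 -c "
from h import *
row(.4785,.3315,.085,-18.5)"
```

```text
time_s: 8.82
ee_pos: [0.5722, -0.0321, -0.0321]
ee_rot: [0.671, 0.742, 0.001, 0.001]
contact_force: [0.7, -0.9, -1.0]
finger_gap: 0.0423
time_s: 9.48
ee_pos: [0.5745, -0.0319, 0.0911]
ee_rot: [0.671, 0.742, 0.003, 0.003]
contact_force: [0.0, 0.8, 1.1]
finger_gap: 0.0618
tz [ 0.008  0.    -1.   ] turn_z 0.424 shift [ 0.3712 -0.0589  0.0054] jaw 5.8 j7 -0.17
```

```bash
python3 -m handwheel '[[[0,0,0.1,0.035,-0.006,0,0.062],[0,0,0.2,0.076,-0.012,0,0.062],[0,0,0.3,0.117,-0.018,0,0.062],[0,0,0.424,0.158,-0.025,0,0.062],[0,0,0.424,0.199,-0.032,0,0.062],[0,0,0.424,0.24,-0.038,0,0.062],[0,0,0.424,0.281,-0.045,0,0.062],[0,0,0.424,0.322,-0.051,0,0.062]]]'; python3 -c "
from h import *
row(.4785,.3315,.085,-18.5)"
```

```text
time_s: 10.15
ee_pos: [0.4861, 0.2844, 0.0859]
ee_rot: [0.812, 0.584, -0.001, 0.0]
contact_force: [1.2, -0.3, -0.4]
finger_gap: 0.0619
tz [-0.002 -0.002 -1.   ] turn_z 0.0 shift [ 0.0423 -0.0221  0.0008] jaw -18.5 j7 -1.04
```

```bash
python3 -m handwheel '[[[0,0,0,0.025,-0.013,0,0.062],[0,0,0,0.0423,-0.022,0.02,0.062],[0,0,0,0.0423,-0.022,0.05,0.062],[0,0,0,0.0423,-0.022,0.07,0.062],[0,0,0,0.0423,-0.022,0.07,0.062],[0,0,0,0.0423,-0.022,0.07,0.062]]]'; python3 -c "
from h import *
row(.4785,.3315,-.036,-18.5)
seg((.4785,.3315),.04,.012,.03)"
```

```text
time_s: 10.65
ee_pos: [0.479, 0.329, 0.0154]
ee_rot: [0.812, 0.584, -0.002, 0.0]
contact_force: [-0.0, -0.4, 0.1]
finger_gap: 0.062
tz [-0.003 -0.003 -1.   ] turn_z 0.0 shift [ 0.0024 -0.0012  0.0514] jaw -18.5 j7 -1.13
top 97 z 0.0259 0.0209 rect [array([475. , 319.3]), array([27.1, 37.4]), np.float64(75.5)]
scene 237 z 0.024 0.0191 rect [array([479.8, 332.4]), array([50.6, 40.7]), np.float64(72.1)]
```

```bash
python3 -m handwheel '[[[0,0,0,0.001,0,0.03,0.062],[0,0,0,0.001,0,0.048,0.062],[0,0,0,0.001,0,0.05,0.062],[0,0,0,0.001,0,0.05,0.025],[0,0,0,0.001,0,0.05,0.025],[0,0,0,0.001,0,0.05,0.025],[0,0,0,0.001,0,0.05,0.025],[0,0,0,0.001,0,0.05,0.025]]]' 50
```

```text
time_s: 11.42
ee_pos: [0.4821, 0.3319, -0.0311]
ee_rot: [0.812, 0.584, 0.001, 0.0]
contact_force: [-0.3, 0.4, 7.2]
finger_gap: 0.0374
```

```bash
python3 -m handwheel '[[[0,0,0,0,0,0,0.025],[0,0,0,0,0,-0.01,0.025],[0,0,0,0,0,-0.035,0.025],[0,0,0,0,0,-0.07,0.025],[0,0,0,0,0,-0.105,0.025],[0,0,0,0,0,-0.11,0.025],[0,0,0,0,0,-0.11,0.025],[0,0,0,0,0,-0.11,0.025]]]'
python3 - <<'E'
from h import *
print(sense()["finger_gap"],sense()["contact_force"],sense()["ee_pos"])
seg((.4805,.332),.05,.07,.115,("scene",))
row(.5597,.0573,.08,6.1)
E
```

```text
time_s: 12.08
ee_pos: [0.4807, 0.331, 0.0777]
ee_rot: [0.812, 0.584, 0.0, 0.0]
contact_force: [0.0, 0.7, -1.0]
finger_gap: 0.037
0.037022353062438486 [ 0.02935871  0.69021193 -1.00415883] [0.48074764 0.33099142 0.07766992]
scene 6 z 0.1147 0.1134 rect [array([472.3, 340.1]), array([59.6, 26. ]), np.float64(40.6)]
tz [-0.001 -0.001 -1.   ] turn_z -0.429 shift [-0.2338  0.1622 -0.0032] jaw -18.5 j7 -1.11
```

```bash
python3 -m handwheel '[[[0,0,-0.08,-0.025,0.017,0,0.025],[0,0,-0.16,-0.055,0.038,0,0.025],[0,0,-0.26,-0.088,0.061,0,0.025],[0,0,-0.36,-0.12,0.083,0,0.025],[0,0,-0.429,-0.153,0.106,0,0.025],[0,0,-0.429,-0.185,0.128,0,0.025],[0,0,-0.429,-0.215,0.149,0,0.025],[0,0,-0.429,-0.2338,0.162,0,0.025]]]'; python3 -m handwheel '[[[0,0,0,0,0,0.01,0.025],[0,0,0,0,0,0.04,0.025],[0,0,0,0,0,0.04,0.025],[0,0,0,0,0,0.04,0.025],[0,0,0,0,0,0.04,0.025]]]'; python3 -c "
from h import *
row(.5597,.0573,-.024,6.1)"
```

```text
time_s: 12.8
ee_pos: [0.5594, 0.0523, 0.075]
ee_rot: [0.671, 0.742, -0.002, -0.001]
contact_force: [0.3, -0.7, -0.4]
finger_gap: 0.0371
time_s: 13.22
ee_pos: [0.5594, 0.0591, 0.0367]
ee_rot: [0.668, 0.744, -0.001, -0.001]
contact_force: [0.0, 0.8, -0.2]
finger_gap: 0.0371
tz [-0.002  0.    -1.   ] turn_z 0.001 shift [-0.0018  0.0002  0.0607] jaw 6.2 j7 -0.36
```

```bash
python3 -m handwheel '[[[0,0,0,0,0,0.025,0.025],[0,0,0,0,0,0.045,0.025],[0,0,0,0,0,0.055,0.025],[0,0,0,0,0,0.059,0.025],[0,0,0,0,0,0.059,0.025],[0,0,0,0,0,0.059,0.025]]]'
```

```text
time_s: 13.72
ee_pos: [0.5609, 0.0586, -0.021]
ee_rot: [0.668, 0.744, 0.0, 0.0]
contact_force: [-0.2, -0.0, 0.3]
finger_gap: 0.037
```

```bash
python3 -m handwheel '[[[0,0,0,0,0,0.002,0.025],[0,0,0,0,0,0.002,0.025],[0,0,0,0,0,0.003,0.025],[0,0,0,0,0,0.003,0.025]]]'; python3 -m handwheel '[[[0,0,0,0,0,0,0.056],[0,0,0,0,0,0,0.056],[0,0,0,0,0,0,0.056],[0,0,0,0,0,-0.03,0.056],[0,0,0,0,0,-0.07,0.056],[0,0,0,0,0,-0.11,0.056],[0,0,0,0,0,-0.13,0.08],[0,0,0,0,0,-0.13,0.085]]]'; python3 -c "
from h import *
row(.589,.358,.105,24.5)"
```

```text
time_s: 14.05
ee_pos: [0.561, 0.0582, -0.0232]
ee_rot: [0.669, 0.744, 0.0, 0.001]
contact_force: [-1.8, -0.0, 9.2]
finger_gap: 0.0374
time_s: 14.72
ee_pos: [0.5642, 0.0588, 0.1101]
ee_rot: [0.669, 0.743, 0.004, 0.003]
contact_force: [0.4, -0.1, 0.4]
finger_gap: 0.0781
tz [ 0.01   0.002 -1.   ] turn_z -0.322 shift [0.2949 0.0562 0.0058] jaw 6.0 j7 -0.32
```

```bash
python3 -m handwheel '[[[0,0,-0.08,0.035,0.007,0,0.085],[0,0,-0.16,0.075,0.014,0,0.085],[0,0,-0.24,0.115,0.022,0,0.085],[0,0,-0.32,0.155,0.03,0,0.085],[0,0,-0.32,0.195,0.037,0,0.085],[0,0,-0.32,0.235,0.045,0,0.085],[0,0,-0.32,0.275,0.052,0,0.085],[0,0,-0.32,0.295,0.056,0,0.085]]]'; python3 -m handwheel '[[[0,0,0,0,0,0,0.085],[0,0,0,0,0,0.03,0.085],[0,0,0,0,0,0.03,0.085],[0,0,0,0,0,0.03,0.085]]]'; python3 -c "
from h import *
row(.589,.3585,.0,24.5)
W,f=cloud('scene')
q=near(W,(.589,.3585),.08,.08,.25); a=q[:,2].min(); print(a,q[q[:,2]<a+.015].min(0),q[q[:,2]<a+.015].max(0))
cv2.imwrite('pics/a4.png',cv2.resize(f['pixels'][160:340,130:310],(600,600),interpolation=cv2.INTER_CUBIC)[:,:,::-1])"
```

```text
time_s: 15.38
ee_pos: [0.5829, 0.3648, 0.1044]
ee_rot: [0.539, 0.842, 0.002, -0.002]
contact_force: [-0.5, 0.8, -0.3]
finger_gap: 0.085
time_s: 15.72
ee_pos: [0.583, 0.3544, 0.0726]
ee_rot: [0.542, 0.84, -0.003, -0.001]
contact_force: [-0.7, 0.6, 0.4]
finger_gap: 0.0853
tz [-0.005 -0.005 -1.   ] turn_z -0.002 shift [0.0014 0.0076 0.0725] jaw 24.4 j7 -0.48
0.12305475193044935 [0.53150256 0.32800017 0.12305475] [0.63139548 0.38563183 0.13799535]
```

View pics/a4.png

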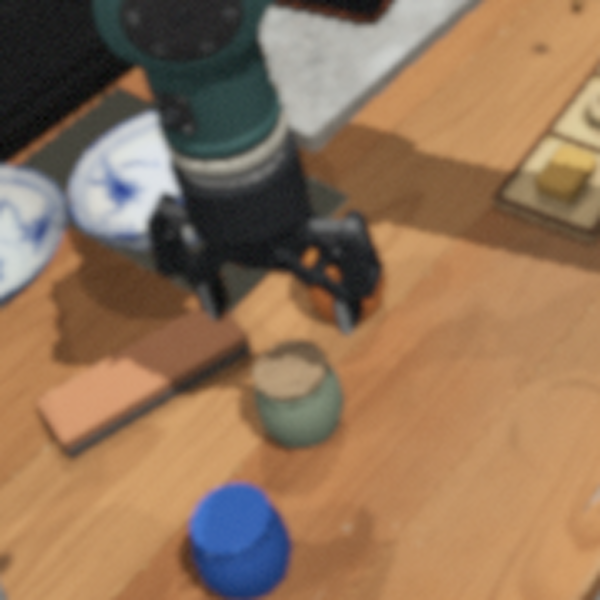

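The open fingers straddle the jar, whose lid is at about (290,375). The far finger comes down near the whetstone, so I'll check that clearance.

```bash
python3 -c "
from h import *
row(.589,.3585,-.022,24.5)
W,f=cloud('top')
q=near(W,(.589,.3585),.11,.015,.035); d=(q[:,:2]-[.589,.3585]); a=d@[.91,.415]; b=d@[-.415,.91]
m=(a>.03); print(m.sum(), a[m].min() if m.any() else '', q[m].min(0),q[m].max(0)); k=m&(abs(b)<.02); print(a[k].min() if k.any() else 'clear')"
```

```text
tz [-0.002 -0.003 -1.   ] turn_z -0.003 shift [0.001 0.006 0.096] jaw 24.3 j7 -0.48
118 0.06374202377052572 [0.66968645 0.32544513 0.01634151] [0.69736319 0.38879304 0.03120698]
0.10646470918737042
```

```bash
python3 -m handwheel '[[[0,0,0,0.001,0.005,0,0.085],[0,0,0,0.001,0.005,0.025,0.085],[0,0,0,0.001,0.005,0.05,0.085],[0,0,0,0.001,0.005,0.075,0.085],[0,0,0,0.001,0.005,0.09,0.085],[0,0,0,0.001,0.005,0.095,0.085],[0,0,0,0.001,0.005,0.095,0.085]]]'; python3 -c "
from h import *
row(.589,.3585,-.022,24.5)"
```

```text
time_s: 16.4
ee_pos: [0.5886, 0.3599, -0.0206]
ee_rot: [0.542, 0.841, -0.001, -0.0]
contact_force: [-0.0, -0.4, 0.2]
finger_gap: 0.0851
tz [-0.001 -0.001 -1.   ] turn_z -0.002 shift [-0.0014 -0.0003  0.0014] jaw 24.4 j7 -0.52
```

```bash
python3 -m handwheel '[[[0,0,0,0,0,0,0.07],[0,0,0,0,0,0,0.06],[0,0,0,0,0,0,0.045],[0,0,0,0,0,0,0.045],[0,0,0,0,0,0,0.045],[0,0,0,0,0,0,0.045]]]' 45;python3 -m handwheel '[[[0,0,0,0,0,-0.005,0.045],[0,0,0,0,0,-0.02,0.045],[0,0,0,0,0,-0.045,0.045],[0,0,0,0,0,-0.075,0.045],[0,0,0,0,0,-0.1,0.045],[0,0,0,0,0,-0.11,0.045],[0,0,0,0,0,-0.11,0.045],[0,0,0,0,0,-0.11,0.045]]]'
python3 - <<'E'
from h import *
W,f=cloud("scene")
cv2.imwrite("pics/a5.png",cv2.resize(f["pixels"][110:310,130:350],(660,600),interpolation=cv2.INTER_CUBIC)[:,:,::-1])
row(.5790,-.1228,.09,6.1)
E
```

```text
time_s: 16.9
ee_pos: [0.5902, 0.3614, -0.0175]
ee_rot: [0.542, 0.841, 0.002, 0.001]
contact_force: [-0.7, -2.2, 6.7]
finger_gap: 0.0573
time_s: 17.57
ee_pos: [0.5889, 0.36, 0.0904]
ee_rot: [0.542, 0.841, 0.0, 0.0]
contact_force: [-0.1, -0.8, -3.0]
finger_gap: 0.058
tz [-0.002 -0.002 -1.   ] turn_z 0.32 shift [-4.353e-01 -2.074e-01 -1.000e-04] jaw 24.4 j7 -0.47
```

View pics/a5.png

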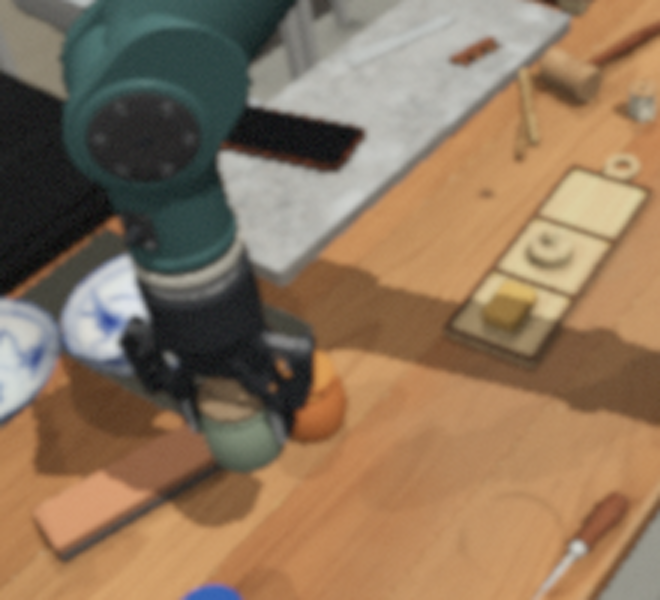

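The jar is held upright at (240,430). The wax and weight look well placed in their bays. Carrying the jar to the loop bay.

```bash
python3 -m handwheel '[[[0,0,0.02,-0.018,-0.009,0,0.045],[0,0,0.06,-0.045,-0.021,0,0.045],[0,0,0.1,-0.078,-0.037,0,0.045],[0,0,0.15,-0.112,-0.053,0,0.045],[0,0,0.2,-0.146,-0.07,0,0.045],[0,0,0.25,-0.18,-0.086,0,0.045],[0,0,0.3,-0.214,-0.102,0,0.045],[0,0,0.32,-0.248,-0.118,0,0.045]]]'; python3 -c "
from h import *
row(.5790,-.121,.09,6.1)"
```

```text
time_s: 18.28
ee_pos: [0.5819, 0.0836, 0.0881]
ee_rot: [0.669, 0.743, -0.002, -0.001]
contact_force: [-0.0, 0.3, -1.6]
finger_gap: 0.0574
tz [-0.004 -0.001 -1.   ] turn_z -0.002 shift [-0.2032 -0.0242 -0.0016] jaw 6.0 j7 -0.37
```

```bash
python3 -m handwheel '[[[0,0,0,-0.03,-0.004,0,0.045],[0,0,0,-0.062,-0.008,0,0.045],[0,0,0,-0.095,-0.012,0,0.045],[0,0,0,-0.128,-0.016,0,0.045],[0,0,0,-0.155,-0.018,0,0.045],[0,0,0,-0.175,-0.02,0,0.045],[0,0,0,-0.185,-0.022,0,0.045],[0,0,0,-0.185,-0.022,0,0.045]]]';python3 -m handwheel '[[[0,0,0,0,0,0.02,0.045],[0,0,0,0,0,0.05,0.045],[0,0,0,0,0,0.06,0.045],[0,0,0,0,0,0.06,0.045],[0,0,0,0,0,0.06,0.045]]]'; python3 -c "
from h import *
row(.5790,-.121,-.0085,6.1)"
```

```text
time_s: 18.95
ee_pos: [0.5797, -0.1042, 0.0884]
ee_rot: [0.671, 0.742, -0.002, -0.001]
contact_force: [0.2, -0.9, -2.3]
finger_gap: 0.0573
time_s: 19.37
ee_pos: [0.5811, -0.0986, 0.0296]
ee_rot: [0.668, 0.744, -0.0, -0.001]
contact_force: [-0.3, 0.2, -2.1]
finger_gap: 0.0578
tz [-0.002  0.001 -1.   ] turn_z 0.002 shift [-0.0221 -0.0044  0.0381] jaw 6.2 j7 -0.11
```

```bash
python3 -m handwheel '[[[0,0,0,-0.015,-0.003,0,0.045],[0,0,0,-0.0215,-0.0045,0,0.045],[0,0,0,-0.0215,-0.0045,0.012,0.045],[0,0,0,-0.0215,-0.0045,0.024,0.045],[0,0,0,-0.0215,-0.0045,0.032,0.045],[0,0,0,-0.0215,-0.0045,0.036,0.045],[0,0,0,-0.0215,-0.0045,0.036,0.045],[0,0,0,-0.0215,-0.0045,0.036,0.045]]]'; python3 -c "
from h import *
row(.5790,-.121,-.0095,6.1)"
```

```text
time_s: 20.03
ee_pos: [0.5792, -0.1216, -0.0064]
ee_rot: [0.668, 0.744, -0.0, -0.001]
contact_force: [0.7, 0.5, -2.9]
finger_gap: 0.0575
tz [-0.001  0.001 -1.   ] turn_z 0.0 shift [ 0.0006 -0.0001  0.0031] jaw 6.1 j7 -0.09
```

```bash
python3 -m handwheel '[[[0,0,0,0,0,0.0015,0.045],[0,0,0,0,0,0.003,0.045],[0,0,0,0,0,0.003,0.045],[0,0,0,0,0,0.003,0.045]]]'
```

```text
time_s: 20.37
ee_pos: [0.5796, -0.1224, -0.0086]
ee_rot: [0.669, 0.744, 0.0, 0.0]
contact_force: [0.1, 0.1, -2.2]
finger_gap: 0.0578
```

```bash
python3 -m handwheel '[[[0,0,0,0,0,0.001,0.045],[0,0,0,0,0,0.002,0.045],[0,0,0,0,0,0.002,0.045]]]';  python3 -m handwheel '[[[0,0,0,0,0,0,0.065],[0,0,0,0,0,0,0.078],[0,0,0,0,0,0,0.08],[0,0,0,0,0,0,0.08],[0,0,0,0,0,-0.025,0.08],[0,0,0,0,0,-0.06,0.08],[0,0,0,0,0,-0.095,0.08],[0,0,0,0,0,-0.11,0.08]]]'; python3 -c "
from h import *
row(.618,-.2945,.095,6.1)"
```

```text
time_s: 20.62
ee_pos: [0.5798, -0.1225, -0.0095]
ee_rot: [0.669, 0.744, -0.0, 0.0]
contact_force: [-2.2, 0.2, 6.4]
finger_gap: 0.0576
time_s: 21.28
ee_pos: [0.582, -0.1225, 0.103]
ee_rot: [0.669, 0.744, 0.002, 0.002]
contact_force: [1.0, -0.3, 0.8]
finger_gap: 0.0803
tz [ 0.006 -0.001 -1.   ] turn_z -0.0 shift [-0.1748  0.0176  0.0084] jaw 6.1 j7 -0.03
```

Run:
```python
from h import *
for n in ("top","scene"):
    W,f=cloud(n); q=near(W,(.618,-.2945),.1,.012,.08); d=q[:,:2]-[.618,-.2945]
    far=np.hypot(*d.T)>.028; a=np.degrees(np.arctan2(d[far,1],d[far,0])); r=np.hypot(*d[far].T)
    for k in range(-180,180,20):
        m=(a>=k)&(a<k+20)
        if m.any(): print(n,k,m.sum(),"rmin",r[m].min().round(3),"z",q[far][m][:,2].max().round(3))
seg((.618,-.2945),.028,.03,.06)
seg((.579,-.1228),.045,.06,.09); seg((.5597,.0573),.045,.02,.05); seg((.5693,-.0326),.035,.02,.06)
```

```text
top -40 25 rmin 0.09 z 0.031
top 100 4 rmin 0.088 z 0.014
scene -40 21 rmin 0.092 z 0.027
scene -20 21 rmin 0.058 z 0.043
scene 0 103 rmin 0.062 z 0.047
scene 20 21 rmin 0.069 z 0.038
top few 0
scene 22 z 0.0414 0.0382 rect [array([ 610.1, -296.4]), array([14.2, 27.4]), np.float64(15.6)]
top 139 z 0.083 0.0772 rect [array([ 574.7, -119.3]), array([48. , 36.4]), np.float64(43.2)]
scene 197 z 0.0795 0.0755 rect [array([ 579.4, -122.8]), array([49.1, 51.7]), np.float64(31.9)]
top 175 z 0.035 0.0285 rect [array([559.9,  57.5]), array([38.2, 51.7]), np.float64(6.0)]
scene 189 z 0.0318 0.0274 rect [array([560.,  58.]), array([39.2, 53.9]), np.float64(7.6)]
top 140 z 0.0488 0.0285 rect [array([570.2, -30.8]), array([40.7, 41.3]), np.float64(89.1)]
scene 141 z 0.0442 0.0276 rect [array([570.1, -28.6]), array([42.2, 42.1]), np.float64(33.6)]
```

The jar, wax and weight are all within about 3 mm of their bay centres. The mallet head is 58 mm from the spool at 0°, so I'll grasp the spool with the jaws turned to −50°.

```bash
python3 -c "
from h import *
row(.618,-.2945,.06,-50)"; python3 -m handwheel '[[[0,0,0.12,-0.03,0.003,0,0.06],[0,0,0.24,-0.068,0.006,0,0.06],[0,0,0.36,-0.105,0.01,0,0.06],[0,0,0.48,-0.14,0.014,0,0.06],[0,0,0.6,-0.165,0.0175,0,0.06],[0,0,0.72,-0.1735,0.02,0,0.06],[0,0,0.84,-0.1735,0.02,0,0.06],[0,0,0.96,-0.1735,0.02,0,0.06]]]'; python3 -m handwheel '[[[0,0,0.02,0,0,0.03,0.06],[0,0,0.02,0,0,0.045,0.06],[0,0,0.02,0,0,0.045,0.06],[0,0,0.02,0,0,0.045,0.06]]]'; python3 -c "
from h import *
row(.618,-.2945,-.029,-50); seg((.618,-.2945),.028,.03,.05)"
```

```text
tz [-0.002  0.    -1.   ] turn_z 0.979 shift [-0.1755  0.021   0.0378] jaw 6.1 j7 -0.03
time_s: 22.45
ee_pos: [0.6173, -0.2943, 0.0982]
ee_rot: [0.938, 0.347, -0.001, -0.0]
contact_force: [0.0, 0.7, -0.6]
finger_gap: 0.0598
time_s: 22.78
ee_pos: [0.6167, -0.2922, 0.0528]
ee_rot: [0.94, 0.342, -0.001, -0.001]
contact_force: [-0.2, 0.1, 0.5]
finger_gap: 0.06
tz [-0.003  0.001 -1.   ] turn_z -0.001 shift [-0.0004  0.0029  0.0818] jaw -50.1 j7 -0.54
top 10 z 0.0429 0.0383 rect [array([ 627.8, -288.3]), array([11.4, 20. ]), np.float64(8.2)]
scene 57 z 0.041 0.0377 rect [array([ 617.5, -292.3]), array([30.5, 28. ]), np.float64(45.4)]
```

```bash
python3 -m handwheel '[[[0,0,0,0,0.001,0.03,0.06],[0,0,0,0,0.0015,0.06,0.06],[0,0,0,0,0.0015,0.077,0.06],[0,0,0,0,0.0015,0.078,0.06],[0,0,0,0,0.0015,0.078,0.025],[0,0,0,0,0.0015,0.078,0.025],[0,0,0,0,0.0015,0.078,0.025],[0,0,0,0,0.0015,0.078,0.025]]]' 35;python3 -m handwheel '[[[0,0,0,0,0,0,0.025],[0,0,0,0,0,-0.005,0.025],[0,0,0,0,0,-0.02,0.025],[0,0,0,0,0,-0.05,0.025],[0,0,0,0,0,-0.085,0.025],[0,0,0,0,0,-0.12,0.025],[0,0,0,0,0,-0.14,0.025],[0,0,0,0,0,-0.14,0.025]]]'
python3 - <<'E'
from h import *
W,f=cloud("scene")
cv2.imwrite("pics/a6.png",cv2.resize(f["pixels"][80:240,260:420],(600,600),interpolation=cv2.INTER_CUBIC)[:,:,::-1])
row(.560,.0575,.11,-50)
E
```

```text
time_s: 23.55
ee_pos: [0.6204, -0.2947, -0.0216]
ee_rot: [0.94, 0.341, 0.001, 0.001]
contact_force: [-0.6, -0.1, 3.0]
finger_gap: 0.0327
time_s: 24.22
ee_pos: [0.6226, -0.2957, 0.1233]
ee_rot: [0.94, 0.341, 0.004, 0.004]
contact_force: [0.5, -0.5, -0.3]
finger_gap: 0.0325
tz [ 0.006 -0.003 -1.   ] turn_z -0.001 shift [ 0.1794 -0.3095  0.0092] jaw -50.1 j7 -0.53
```

View pics/a6.png

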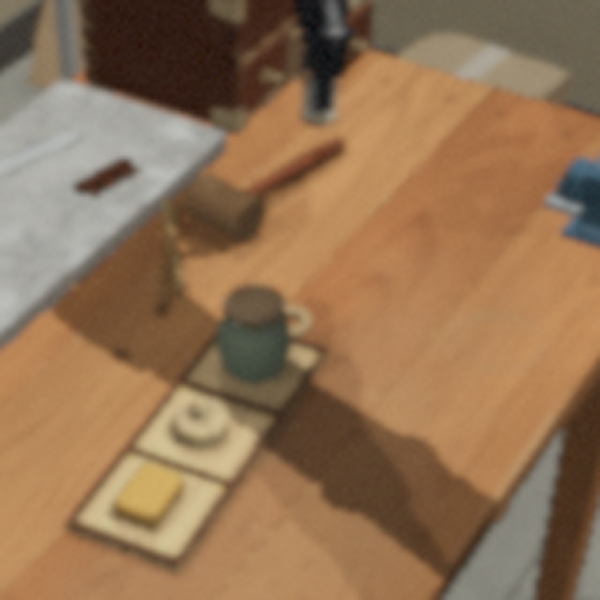

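The spool is held at about (320,105), and the three pieces sit in their bays. Now to the wax.

```bash
python3 -m handwheel '[[[0,0,0,0.01,-0.017,0,0.025],[0,0,0,0.026,-0.045,0,0.025],[0,0,0,0.044,-0.076,0,0.025],[0,0,0,0.062,-0.107,0,0.025],[0,0,0,0.08,-0.138,0,0.025],[0,0,0,0.098,-0.169,0,0.025],[0,0,0,0.116,-0.2,0,0.025],[0,0,0,0.134,-0.231,0,0.025]]]'; python3 -m handwheel '[[[0,0,0,0.016,-0.027,0,0.025],[0,0,0,0.03,-0.05,0,0.025],[0,0,0,0.04,-0.068,0,0.025],[0,0,0,0.046,-0.078,0,0.025],[0,0,0,0.046,-0.078,0.02,0.025],[0,0,0,0.046,-0.078,0.045,0.025],[0,0,0,0.046,-0.078,0.055,0.025],[0,0,0,0.046,-0.078,0.055,0.025]]]'
python3 - <<'E'
from h import *
row(.560,.0575,.0075,-50)
E
```

```text
time_s: 24.93
ee_pos: [0.5712, -0.0292, 0.1153]
ee_rot: [0.94, 0.341, -0.001, -0.0]
contact_force: [1.2, 0.5, -0.5]
finger_gap: 0.0325
time_s: 25.6
ee_pos: [0.5556, 0.0572, 0.0585]
ee_rot: [0.94, 0.341, -0.003, -0.0]
contact_force: [-0.1, 0.4, 0.1]
finger_gap: 0.0328
tz [-0.007 -0.002 -1.   ] turn_z -0.002 shift [0.0039 0.0027 0.051 ] jaw -50.1 j7 -1.1
```

```bash
python3 -m handwheel '[[[0,0,0,0.001,0,0.02,0.025],[0,0,0,0.001,0,0.035,0.025],[0,0,0,0.001,0,0.042,0.025],[0,0,0,0.001,0,0.042,0.025],[0,0,0,0.001,0,0.042,0.025],[0,0,0,0.001,0,0.042,0.025]]]'
python3 - <<'E'
from h import *
row(.560,.0575,.0064,-50)
seg((.56,.0575),.019,.05,.09)
E
```

```text
time_s: 26.1
ee_pos: [0.56, 0.059, 0.0201]
ee_rot: [0.94, 0.341, 0.001, 0.0]
contact_force: [-0.2, 0.4, 0.2]
finger_gap: 0.0328
tz [ 0.001  0.    -1.   ] turn_z -0.002 shift [-0.0009  0.0011  0.0137] jaw -50.1 j7 -1.1
top few 0
scene 24 z 0.0817 0.0629 rect [array([555.1,  64. ]), array([33.3, 15.9]), np.float64(31.0)]
```

```bash
python3 -m handwheel '[[[0,0,0,-0.001,0.001,0.006,0.025],[0,0,0,-0.001,0.001,0.01,0.025],[0,0,0,-0.001,0.001,0.0125,0.025],[0,0,0,-0.001,0.001,0.0125,0.025],[0,0,0,-0.001,0.001,0.0125,0.025]]]'
```

```text
time_s: 26.62
ee_pos: [0.5588, 0.0576, 0.0066]
ee_rot: [0.94, 0.341, -0.0, 0.0]
contact_force: [0.0, -1.0, 1.6]
finger_gap: 0.0326
```

```bash
python3 -m handwheel '[[[0,0,0,0,0,0.0008,0.025],[0,0,0,0,0,0.0008,0.025]]]'; python3 -m handwheel '[[[0,0,0,0,0,0.0008,0.038],[0,0,0,0,0,0.0008,0.045],[0,0,0,0,0,0.0008,0.06],[0,0,0,0,0,0.0008,0.06],[0,0,0,0,0,-0.02,0.06],[0,0,0,0,0,-0.05,0.06],[0,0,0,0,0,-0.085,0.06],[0,0,0,0,0,-0.12,0.06]]]'; python3 -m handwheel '[[[0,0,0,-0.03,0.03,-0.03,0.06],[0,0,0,-0.06,0.05,-0.04,0.06],[0,0,0,-0.09,0.08,-0.04,0.06],[0,0,0,-0.12,0.11,-0.04,0.06],[0,0,0,-0.14,0.14,-0.04,0.06],[0,0,0,-0.16,0.16,-0.04,0.06],[0,0,0,-0.16,0.16,-0.04,0.06],[0,0,0,-0.16,0.16,-0.04,0.06]]]';  python3 - <<'E'
from h import *
seg((.56,.0575),.022,.055,.09); seg((.5597,.0573),.045,.022,.04)
seg((.579,-.1228),.04,.065,.09); seg((.5693,-.0326),.035,.02,.06)
W,f=cloud("scene"); W,g=cloud("top")
r=lambda i:cv2.resize(i,(400,400),interpolation=cv2.INTER_CUBIC)
cv2.imwrite("pics/a7.png",np.hstack([r(f["pixels"][130:240,250:360]),r(g["pixels"][140:250,290:400])])[:,:,::-1]); print(sense()["ee_pos"])
E
```

```text
time_s: 26.78
ee_pos: [0.5588, 0.0576, 0.0065]
ee_rot: [0.94, 0.341, -0.0, 0.0]
contact_force: [-1.7, -0.8, 8.9]
finger_gap: 0.0325
time_s: 27.45
ee_pos: [0.5582, 0.0577, 0.1264]
ee_rot: [0.94, 0.341, -0.001, -0.0]
contact_force: [0.6, 0.4, 0.0]
finger_gap: 0.06
time_s: 28.12
ee_pos: [0.5382, -0.1704, 0.1656]
ee_rot: [0.941, 0.339, -0.0, 0.0]
contact_force: [0.7, -0.6, 0.9]
finger_gap: 0.0601
top 84 z 0.0716 0.0669 rect [array([556.9,  56.7]), array([32. , 32.1]), np.float64(64.1)]
scene 98 z 0.07 0.0658 rect [array([557.7,  57.2]), array([30. , 30.8]), np.float64(53.3)]
top 87 z 0.0389 0.0286 rect [array([559.8,  57.9]), array([38.2, 50.9]), np.float64(4.7)]
scene 118 z 0.0386 0.0284 rect [array([560.4,  59.2]), array([37.5, 51.7]), np.float64(7.3)]
top 209 z 0.083 0.0771 rect [array([ 578.8, -125.4]), array([49., 49.]), np.float64(85.6)]
scene 181 z 0.0802 0.0757 rect [array([ 579.2, -122.7]), array([50. , 50.4]), np.float64(38.2)]
top 139 z 0.0483 0.0284 rect [array([570.1, -30.8]), array([40.6, 41. ]), np.float64(88.8)]
scene 136 z 0.0457 0.0276 rect [array([570.3, -28.9]), array([42.7, 41.3]), np.float64(35.4)]
[ 0.53918183 -0.16686277  0.16589128]
```

View pics/a7.png

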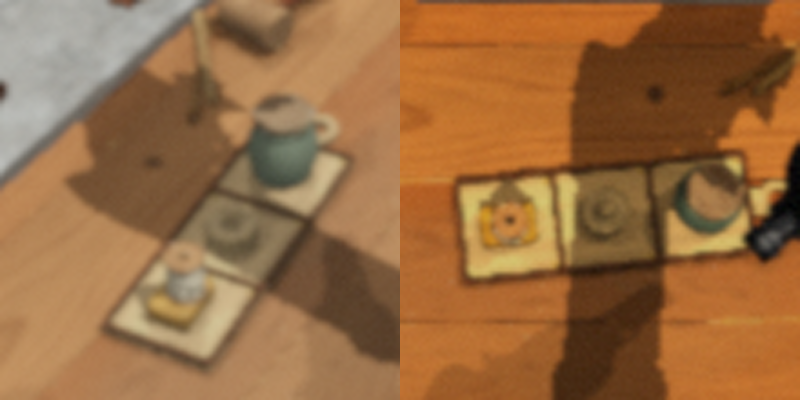

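The pictures show the spool upright on the wax at (185,270), the weight in the middle bay and the jar upright in the loop bay. The arm is clear, so I'm handing in.

```bash
python3 -c "
from station import *
print(hand_in())"
```

```text
the job is handed in; nothing more can be done
None
```

I set out the kit and handed it in at about 28 s of the 106 s allowed; the hand-in reports no verdict. The jar is in the loop-end bay, the weight in the middle, the wax in the plain-end bay, and the spool stands on the wax.

**Last checks:** In the last depth images the jar, wax and weight were within about 4 mm of their bay centres, with tops at the expected heights for lying flat. The spool was upright, about 3 mm off the wax's centre, and the arm was raised clear of everything. The two cameras agreed to about 3 mm. The arm's path never went close enough to the whetstone, awl or mallet to touch them, but I did not re-measure their positions at the end.

**What disagreed:** The reported TCP height did not match the cameras. The fingertips sat about 40 mm higher than reported, so the first grasp of the weight closed on nothing. A second try caught only its shoulder, and the third pressed down with about 25 N while gripping. I corrected for the offset in the later moves, and those grasps and placements worked first time.

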